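# Load the inspection stage and click it in under the camera

## Robot

A 7-joint arm with a two-finger parallel gripper is mounted at the origin on a cart in front of the work surface, level with it; the furniture and walls round the work are solid. World frame = base frame: x ahead of the robot, y to its left, z up, the work surface at z = 0. Lengths are in m, angles in rad, forces in N, time in s.
With the tool pointing down it reaches from about 0.425 to 0.875 m from the base axis. Payload 4.7 kg.
Tool frame: the origin (TCP) lies midway between the tips of the shut fingers; the grasp point (between the pads) lies 19 mm behind it; z points along the fingers, x is the direction in which the jaws open and shut, and the axes are right-handed (so a half turn about z gives the same grasp; the last joint's range is limited). The gripper opens to 87 mm and grips with 3 to 60 N. Pads are 19 mm wide; open, the fingers measure 117 mm over their backs; the gripper's body (75 mm by 190 mm) begins 51 mm behind the grasp point.
Start: joints at [-1.213, 0.321, -0.07, 1.45, 0.023, 1.371, -0.057], TCP at [0.219, 0.612, 0.223] pointing down, gripper open.
Joint ranges: [-2.86, 2.86], [-0.3, 2.09], [-1.38, 1.24], [0.06, 2.45], [-1.56, 4.7], [0.09, 2.05], [-2.69, 2.69]. Speed limits (rad/s): [2.57, 2.57, 3.14, 3.14, 3.14, 3.14, 3.14].

## Interface

Orientations are given as a rotation vector (axis times angle).
In Python, from bench import get_state, eyes, ticket gives the robot as it stands.
- The arm moves only by the tool carry_out, never from a script. Its argument "motion" is a list of rows, each a list of 2 entries, a list of its own where there are three numbers: the shift along the world's x, y, z in m, then the turn about the world's z in rad. A call has 1 to 20 rows; each row is the pose to reach, as a shift and turn from the pose commanded when the call began; what a row does not reach only later rows make up. A row lasts 1/10 s, in which the tool goes at most 50 mm and 8.59 degrees, less where a joint would pass 70% of its speed; a pose out of reach is approached as far as the arm can. A call with a gripper value outside its range is refused whole. "grip" is the gripper command: -1 is fully open, 1 is shut, values between are in proportion, set as the call begins (left out, the last holds). The fingers move at their own pace and stop on an object; "squeeze" is the grip in N (left out, the last holds). Time passes only in rows, so rows that repeat a pose let the fingers close. It gives the time, the measured TCP pose, the force and the opening at its end, in the units of the state.
- get_state(): the state, without advancing time (a new reading comes with each control period).
- eyes.get_image(name): name is "side" or "top" or "wrist"; returns a dict with "pixels" (420x560x3 uint8, blue, green, red), "mtx" (3x3 intrinsics, pixels), "extrinsics" (4x4, takes a point from camera to world coordinates). Camera axes: x right, y down, z forward; pixel columns grow to the right and rows downward; lengths in m; the calibration is good to about 2 mm. A picture is of the moment at which its call begins. There is no depth.
- ticket.close_job(): hands the job in, once; it reports no verdict.
The state is a dict: "time": time; "joint_positions": joint angles; "qd": joint speeds; "joint_torque": joint torques, N m; "position": TCP position; "tool_rot": TCP orientation; "ft_force": force on the tool from outside, world axes, zero at the start; "torque": the same for the moment, N m; "grip_width": opening from 0.0 (shut) to 1.0 (fully open).
Only numpy, scipy, OpenCV 4.12 (cv2) and the standard library are available. Lean on these libraries where they do the work, as an engineer would, in place of code of your own. Each camera call takes 0.05 s, during which the arm holds its last target. There are 200 camera calls.

## Task

Put the smaller of the two covered glass dishes flat into the round black holder on the slide stage and let go of it. Then grip the stage's black knob and slide the carriage along its rods towards the camera until you feel the spring ball drop into the notch that centres the dish under the lens; do not run past the notch, and leave the bigger dish where it is. Finish still holding the knob, with the carriage at rest in the notch for the exposure.

Things in the scene. Friction and masses are not known exactly. Their poses are not given: they have to be found in the camera images.
- sample_dish: The dish to load: covered round glass petri dish, 54 mm in diameter and 17 mm high, lid and dish in one piece (base 50 mm in diameter for the lowest 4 mm, lid skirt 54 mm above that), 30 g. Origin: centre of its underside, z up.
- big_dish: Bystander, to be left alone: the bigger covered glass petri dish, 69 mm in diameter, 17 mm high. Origin: centre of its underside.
- slide_stage: Low black base plate, 130 x 355 x 10 mm, fixed to the worktop, with two steel rods along its length. Origin: on the worktop under the rods' mid-line; x points across the rods, away from the robot; y points along the rods. The carriage slides along the stage's -y, towards the camera. The base plate reaches 70 mm to -x, 60 mm to +x, 190 mm to +y and 165 mm to -y of this origin.
- carriage (a joint): Travel of the carriage in m: 0 at the end away from the camera, grows as it slides along the stage's -y towards the camera, 0.19 at the far stop. Sliding friction about 1.5 N. The carriage is an aluminium plate 84 mm wide whose top is 54 mm above the worktop.
- dish_seat (a point): Centre of the holder's floor, on the carriage: a round recess 58 mm in diameter and 6 mm deep inside a black ring of 76 mm outside diameter; the floor is 54 mm above the worktop. A seated dish stands 11 mm proud of the ring. The point moves with the carriage.
- knob_mid (a point): Middle of the gripping part of the black knob on the carriage: upright cylinder 20 mm in diameter and 27 mm high, 81 mm above the worktop at its middle, top at 94 mm; it stands 135 mm to the stage's +y of dish_seat and moves with the carriage. Below it is a 10 mm stem, 13 mm high, on the plate.
- ball (a point): The spring ball under the brass plunger on the front edge of the carriage (10 mm ball, plunger top 66 mm above the worktop), 55 mm to the stage's -x and 70 mm to its +y of dish_seat; moves with the carriage.
- camera_head: Inspection camera on a steel post, fixed on the stage with the same axes; origin on the worktop straight below the lens. Its place along the stage differs from run to run. Ring light under the lens 52 mm in diameter, its lower face 167 mm above the worktop; camera body 46 mm square, top at 270 mm; post 75 mm to +x of the origin, 18 mm in diameter, 286 mm high.
- notch (a point): Notch between two rounded steel lips of the camera head's index block, at the stage's front edge. With the ball in it, ball and notch coincide along the stage's y and the dish is under the lens. Lip crests lie 6 mm either side; 20 mm ramps lead up from outside. Pushing up a ramp takes about 5 N with the sliding friction; then the ball pulls the carriage in; pushing it on out takes about 12 N.
Things that resemble listed ones, but are neither listed nor needed, are in the scene too. Leave any orange look-alike of the sample_dish alone.

How it is judged:
On the way:
1. the smaller dish lies flat in the holder and is let go (horizontal distance between sample_dish and dish_seat below 0.005 m and z of sample_dish in the frame of dish_seat below 0.002 m and angle between sample_dish's own z axis and vertical below 0.06 rad and contact force between the fingers and sample_dish below 0.05 N), for 0.2 s.
At the end, for the whole second after the job is handed in: Ball within 2 mm of the notch along the rods, carriage at rest; the knob between the fingers (15 mm, over 2 N); the smaller dish flat on the holder's floor (5 mm sideways, 2 mm in height, 0.06 rad), not touched by the fingers; the bigger dish within 20 mm of its start (all of step 1 and y of ball in the frame of notch between -0.002 and 0.002 m and velocity of joint carriage between -0.005 and 0.005 m/s and horizontal distance between the grasp point and knob_mid below 0.015 m and contact force between the fingers and knob above 2 N and distance of big_dish from where it was at the start of the episode below 0.02 m); the arm keeps its last pose, push and grip.
It fails at once if the ball was run past the notch (10 mm beyond it, over the far lip) (y of ball in the frame of notch below -0.01 m).
It fails at once if the bigger dish was disturbed (distance of big_dish from where it was at the start of the episode above 0.02 m).
It also fails if it takes over 64 s, if anything falls off the work surface, if the arm or the gripper's body presses on something with over 40 N, if the wrist force passes 120 N, or if a joint passes its speed limit or range.

## Working session

There is one attempt and no reset: what is moved stays moved. The work goes in short steps, Python scripts to look and compute and a tool call to move; the robot and the scene stay as the last step left them, time stands still between calls to the robot, and variables do not carry over. Pictures are saved under pics/ and viewed, about 8 in all and at most 12, crops included, and the job is handed in when it is done.

Besides the shell and the picture viewer there is one more tool, called after ">>>" as name(argument=value, ...), one argument or row to a line, values as JSON. carry_out: Moves the arm, as the interface text tells. Its arguments: {"type":"object","properties":{"motion":{"type":"array","items":{"type":"array"}},"grip":{"type":"number"},"squeeze":{"type":"number"}},"required":["motion"]}

```bash
mkdir -p pics
cat > h.py <<'E'
import numpy as np, cv2
from bench import get_state, eyes, ticket
def grab(n, f):
    d=eyes.get_image(n); cv2.imwrite('pics/'+f+'.png', d['pixels']); np.savez('pics/'+f+'.npz',**d); return d
def load(f): return np.load('pics/'+f+'.npz')
def ray(d,u,v):
    E=d['extrinsics']; r=E[:3,:3]@np.linalg.solve(d['mtx'],[u,v,1.]); return E[:3,3],r
def onz(d,u,v,z):
    o,r=ray(d,u,v); return o+r*(z-o[2])/r[2]
def proj(d,p):
    E=d['extrinsics']; c=E[:3,:3].T@(np.asarray(p,float)-E[:3,3]); q=d['mtx']@c; return q[:2]/q[2]
E
python3 - <<'E'
from h import *
s=get_state(); print(s)
ims=[]
for n in ('top','side','wrist'):
    d=grab(n,n+'0'); print(n,d['mtx'].tolist(),d['extrinsics'].round(3).tolist())
E
```

```text
{'time': 0.0, 'joint_positions': array([-1.21289608,  0.32180646, -0.07009687,  1.45165192,  0.02261603,
        1.37078618, -0.05688507]), 'qd': array([-0.00041019, -0.0002983 , -0.00121712,  0.00090773,  0.00106041,
        0.00013756, -0.00083032]), 'joint_torque': array([ 1.71232268e-04, -4.91296613e+01, -4.03988706e-01, -3.12518191e+01,
       -6.39714953e-02,  4.39231354e-02,  1.63482664e-04]), 'position': array([0.218957  , 0.61143841, 0.22148393]), 'tool_rot': array([ 2.56768531e+00,  1.80812057e+00, -2.29154892e-03]), 'ft_force': array([ 0.14325817,  0.65214027, -0.18835508]), 'torque': array([-0.0166148 ,  0.00371697,  0.02676224]), 'grip_width': 1.0040771949583387}
top [[431.9034867145248, 0.0, 283.15952860586344], [0.0, 431.9034867145248, 214.78227046992112], [0.0, 0.0, 1.0]] [[0.017, -0.992, 0.124, 0.408], [-1.0, -0.014, 0.024, -0.012], [-0.022, -0.124, -0.992, 1.05], [0.0, 0.0, 0.0, 1.0]]
side [[438.2097190143312, 0.0, 283.41834220911807], [0.0, 438.2097190143312, 209.94368043213356], [0.0, 0.0, 1.0]] [[-1.0, 0.025, -0.002, 0.517], [0.017, 0.592, -0.806, 0.74], [-0.019, -0.805, -0.593, 0.635], [0.0, 0.0, 0.0, 1.0]]
wrist [[294.5366405017365, 0.0, 280.8995832802888], [0.0, 294.5366405017365, 210.58660534603624], [0.0, 0.0, 1.0]] [[0.338, 0.91, 0.241, 0.154], [0.941, -0.326, -0.088, 0.636], [-0.001, 0.256, -0.967, 0.383], [0.0, 0.0, 0.0, 1.0]]
```

View pics/top0.png

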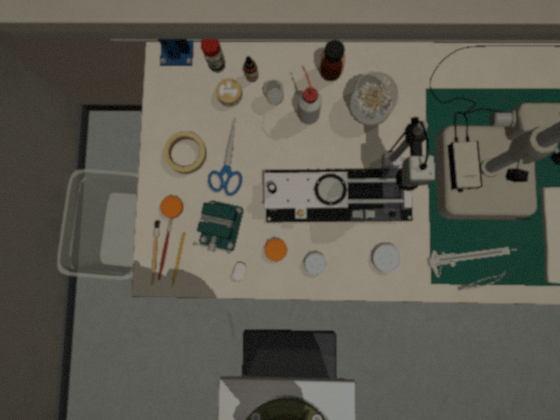

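View pics/side0.png

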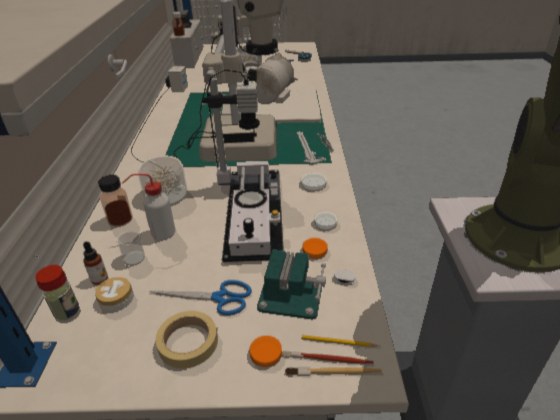

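Top view: two whitish glass dishes at about (315,263) and (386,258), and orange look-alikes at (276,249) and (171,207). The holder ring is at (331,189), the knob at (272,187), the plunger near (301,212) and the lens head near (422,170). The dish at (315,263) looks like the smaller one, so I'll enlarge it and measure.

Run:
```python
from h import *
d=load('top0'); im=d['pixels']
c=cv2.resize(im[150:285,255:445],None,fx=4.2,fy=4.2,interpolation=cv2.INTER_CUBIC)
c=cv2.convertScaleAbs(c,alpha=1.5); cv2.imwrite('pics/c1.png',c)
# contours of dishes: bluish-white vs beige
hsv=cv2.cvtColor(im,cv2.COLOR_BGR2HSV)
for (u,v) in ((315,263),(386,258),(150,50),(350,280),(276,249)):
    print((u,v),im[v,u],hsv[v,u])
for u0,v0 in ((315,263),(386,258)):
    print(hsv[v0,u0-22:u0+23].tolist())
```

```text
(315, 263) [130 134 132] [ 45   8 134]
(386, 258) [131 135 134] [ 38   8 135]
(150, 50) [114 130 137] [ 21  43 137]
(350, 280) [121 135 143] [ 19  39 143]
(276, 249) [ 24  81 144] [ 14 212 144]
[[19, 43, 143], [23, 43, 142], [18, 42, 144], [20, 42, 144], [21, 41, 143], [21, 41, 142], [20, 45, 141], [20, 43, 135], [20, 44, 127], [20, 46, 122], [19, 44, 110], [23, 32, 104], [25, 13, 120], [30, 6, 131], [38, 8, 136], [30, 6, 136], [30, 6, 135], [40, 6, 131], [30, 8, 130], [45, 4, 132], [30, 6, 134], [38, 8, 135], [45, 8, 134], [30, 6, 135], [30, 4, 132], [38, 8, 135], [38, 8, 132], [30, 8, 130], [38, 8, 133], [45, 8, 134], [45, 8, 133], [30, 8, 126], [37, 19, 123], [22, 29, 131], [20, 38, 140], [20, 44, 145], [19, 45, 142], [20, 44, 145], [20, 44, 140], [20, 42, 141], [20, 41, 142], [20, 45, 143], [20, 44, 145], [20, 38, 141], [21, 43, 141]]
[[20, 41, 142], [21, 40, 145], [20, 40, 146], [19, 42, 144], [20, 43, 138], [18, 45, 130], [18, 41, 112], [20, 44, 86], [20, 28, 82], [30, 14, 109], [38, 8, 130], [30, 4, 135], [48, 9, 137], [38, 8, 133], [30, 10, 133], [18, 10, 131], [23, 8, 128], [30, 12, 127], [30, 6, 133], [36, 9, 135], [30, 10, 132], [23, 8, 134], [38, 8, 135], [40, 6, 133], [42, 10, 132], [36, 9, 135], [30, 12, 133], [42, 9, 135], [40, 6, 133], [38, 8, 134], [45, 8, 134], [30, 9, 136], [23, 8, 134], [38, 8, 135], [35, 12, 133], [38, 16, 128], [27, 19, 133], [24, 27, 140], [24, 34, 141], [19, 40, 142], [19, 43, 142], [18, 41, 143], [18, 45, 143], [21, 41, 143], [21, 42, 144]]
```

View pics/c1.png

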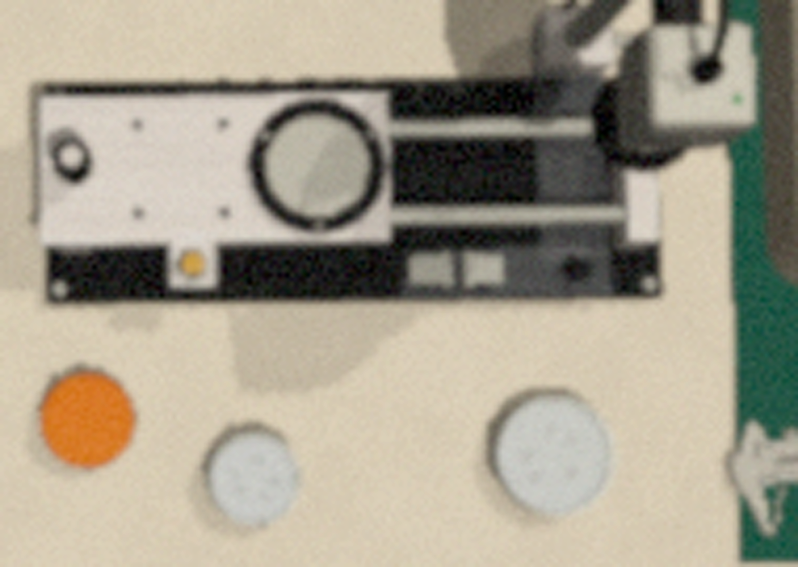

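The enlarged crop confirms the two whitish dishes: the one at top pixel (315,263) is clearly smaller than the one at (386,258). The index lips are grey plates with a gap at about (364,214). Next I'll measure in both views.

Run:
```python
from h import *
def blobs(m,box,amin):
    x0,y0,x1,y1=box; mm=np.zeros_like(m); mm[y0:y1,x0:x1]=m[y0:y1,x0:x1]
    cs,_=cv2.findContours(mm,cv2.RETR_LIST,cv2.CHAIN_APPROX_NONE)
    return [c for c in cs if cv2.contourArea(c)>amin]
def fit(d,c,z):
    P=np.array([onz(d,u,v,z)[:2] for u,v in cv2.convexHull(c)[:,0].astype(float)],np.float32)
    (x,y),r=cv2.minEnclosingCircle(P); m=cv2.moments(c); q=onz(d,m['m10']/m['m00'],m['m01']/m['m00'],z)
    return 'circle',round(x,4),round(y,4),'D',round(2*r,4),'centroid',q[:2].round(4),'px',(round(m['m10']/m['m00'],1),round(m['m01']/m['m00'],1)),'Deq',round(2*np.sqrt(m['m00']/np.pi)*abs(q[2]-d['extrinsics'][2,3])/d['mtx'][0,0],4)
for n,boxes in (('top0',dict(small=(295,240,337,286),big=(362,235,410,282),ring=(310,165,352,212),knob=(262,176,284,198))),('side0',dict(small=(305,208,345,234),big=(295,170,332,194),ring=(228,185,278,212)))):
    d=load(n); hsv=cv2.cvtColor(d['pixels'],cv2.COLOR_BGR2HSV)
    for k in ('small','big'):
        m=((hsv[...,1]<25)&(hsv[...,2]>90)).astype(np.uint8)*255
        for c in blobs(m,boxes[k],80): print(n,k,fit(d,c,.017))
    m=((hsv[...,2]<60)).astype(np.uint8)*255
    for k,z in (('ring',.060),('knob',.094)):
        if k in boxes:
            for c in blobs(m,boxes[k],25): print(n,k,fit(d,c,z))
    # brass
    m=((hsv[...,1]>110)&(hsv[...,0]>12)&(hsv[...,0]<30)&(hsv[...,2]>80)).astype(np.uint8)*255
    for c in blobs(m,(290,200,312,222) if n=='top0' else (262,205,290,228),1): print(n,'brass',fit(d,c,.066))
d=load('top0'); 
# lips grey row profile
g=cv2.cvtColor(d['pixels'],cv2.COLOR_BGR2GRAY)
for v in range(207,221): print(v,g[v,346:382].tolist())
for z in (.01,.03,.04,.05): print(z,onz(d,364,213.8,z).round(4))
d=load('side0')
c=cv2.resize(d['pixels'][150:260,205:345],None,fx=5.4,fy=5.4,interpolation=cv2.INTER_CUBIC)
cv2.imwrite('pics/c2.png',cv2.convertScaleAbs(c,alpha=1.4))
```

```text
top0 small ('circle', 0.421, -0.0643, 'D', 0.0522, 'centroid', array([ 0.421 , -0.0644]), 'px', (315.0, 263.6), 'Deq', np.float64(0.0499))
top0 big ('circle', 0.4373, -0.2339, 'D', 0.0677, 'centroid', array([ 0.437 , -0.2338]), 'px', (386.7, 258.0), 'Deq', np.float64(0.0653))
top0 ring ('circle', 0.5498, -0.0969, 'D', 0.0963, 'centroid', array([ 0.5456, -0.1037]), 'px', (333.5, 209.3), 'Deq', np.float64(0.0286))
top0 ring ('circle', 0.5903, -0.141, 'D', 0.0361, 'centroid', array([ 0.591 , -0.1409]), 'px', (349.6, 190.1), 'Deq', np.float64(0.0167))
top0 ring ('circle', 0.5824, -0.0782, 'D', 0.0579, 'centroid', array([ 0.5782, -0.0719]), 'px', (319.7, 195.2), 'Deq', np.float64(0.0186))
top0 ring ('circle', 0.5935, -0.0966, 'D', 0.0723, 'centroid', array([ 0.6005, -0.1098]), 'px', (336.1, 186.0), 'Deq', np.float64(0.0263))
top0 ring ('circle', 0.6306, -0.0969, 'D', 0.0974, 'centroid', array([ 0.6342, -0.1177]), 'px', (339.5, 171.8), 'Deq', np.float64(0.018))
top0 brass ('circle', 0.5375, -0.0265, 'D', 0.0105, 'centroid', array([ 0.5371, -0.027 ]), 'px', (300.2, 212.2), 'Deq', np.float64
[... 2541 characters left out ...]
2, 31, 44, 59, 74, 74, 76, 79, 78, 78, 75, 81, 85, 80, 59, 46, 69, 92, 95, 83, 79, 82, 84, 82, 87, 76, 63, 56, 53, 53, 56, 56, 51]
218 [14, 20, 18, 20, 26, 37, 49, 51, 54, 48, 47, 54, 53, 47, 61, 67, 58, 45, 45, 58, 68, 68, 53, 43, 49, 53, 62, 60, 62, 52, 54, 54, 52, 52, 56, 56]
219 [16, 8, 18, 18, 32, 46, 43, 45, 41, 43, 40, 47, 41, 42, 44, 48, 49, 45, 46, 47, 47, 45, 45, 42, 41, 46, 50, 53, 54, 51, 51, 46, 51, 51, 47, 52]
220 [31, 34, 37, 35, 41, 48, 47, 51, 50, 49, 52, 48, 52, 51, 46, 50, 50, 47, 56, 55, 61, 57, 56, 53, 58, 55, 60, 55, 52, 60, 57, 52, 56, 55, 50, 55]
0.01 [ 0.5427 -0.182   0.01  ]
0.03 [ 0.5401 -0.1788  0.03  ]
0.04 [ 0.5388 -0.1771  0.04  ]
0.05 [ 0.5375 -0.1755  0.05  ]
```

View pics/c2.png

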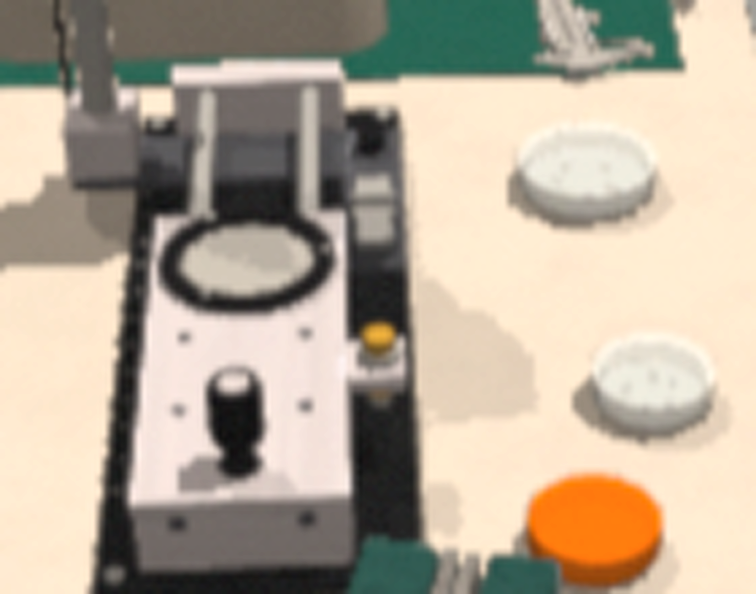

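The side crop shows the same layout: the plunger at crop (378,337), the lips with their gap at (374,203), and the small dish at (652,380). Two estimates agree. The dish is at about (0.421, -0.064), with a mask diameter of 52 mm against 54 given. The seat is at about (0.592, -0.097), from the ring and from brass + (55, -70) mm. I'll hover for a wrist view with the jaws along x.

>>> carry_out(
  motion=[
    [[0.024,-0.031,0.003],-0.061],
    [[0.048,-0.062,0.006],-0.122],
    [[0.072,-0.093,0.009],-0.183],
    [[0.096,-0.124,0.012],-0.244],
    [[0.12,-0.155,0.015],-0.305],
    [[0.144,-0.186,0.018],-0.366],
    [[0.168,-0.217,0.021],-0.427],
    [[0.192,-0.248,0.024],-0.488],
    [[0.216,-0.279,0.027],-0.549],
    [[0.24,-0.31,0.03],-0.61],
    [[0.239,-0.347,0.025],-0.672],
    [[0.238,-0.383,0.02],-0.734],
    [[0.237,-0.42,0.014],-0.796],
    [[0.236,-0.456,0.009],-0.858],
    [[0.235,-0.493,0.004],-0.92],
    [[0.235,-0.53,-0.002],-0.982],
    [[0.234,-0.566,-0.007],-1.044],
    [[0.233,-0.603,-0.012],-1.106],
    [[0.232,-0.639,-0.018],-1.168],
    [[0.231,-0.676,-0.023],-1.227],
  ],
  grip=-1,
)

```text
time: 2.15
position: [0.4496, -0.0653, 0.1992]
tool_rot: [-3.141, 0.003, -0.0]
ft_force: [0.1, 0.6, -0.2]
grip_width: 1.002
```

>>> carry_out(
  motion=[
    [[0,0,0],0],
    [[0,0,0],0],
    [[0,0,0],0],
  ],
)

```text
time: 2.45
position: [0.4502, -0.0629, 0.1996]
tool_rot: [-3.141, -0.003, -0.0]
ft_force: [-0.1, -0.4, 0.1]
grip_width: 1.003
```

Run:
```python
from h import *
d=grab('wrist','wrist1'); s=get_state(); print(s['time'],s['position'],s['tool_rot'],s['joint_positions'].round(2))
print('small pred px',proj(d,[.421,-.064,.017]),'seat',proj(d,[.592,-.097,.054]))
```

```text
2.5 [ 0.45022193 -0.06274076  0.19958162] [-3.14146550e+00 -3.79940286e-03 -3.67179975e-05] [-0.51 -0.12  0.56  1.96  0.07  1.28  0.02]
small pred px [255.75111454 194.59954007] seat [409.06231384 231.01635058]
```

View pics/wrist1.png

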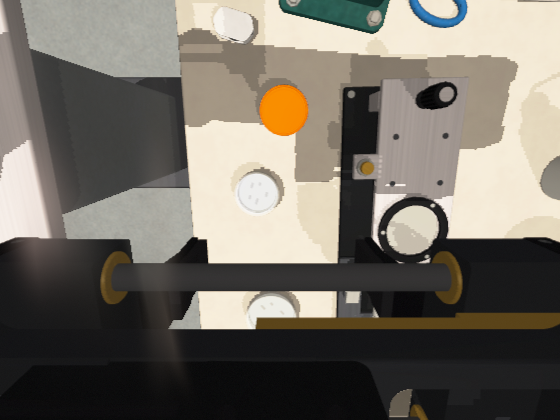

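Wrist view: the small dish is at (258,192), the holder ring at (413,229), the plunger at (367,167) and the knob top near (443,94). All lie within a few pixels of prediction, so I'll refine the positions.

Run:
```python
from h import *
d=load('wrist1'); im=d['pixels']; hsv=cv2.cvtColor(im,cv2.COLOR_BGR2HSV)
def ell(d,m,box,z,amin,name):
    x0,y0,x1,y1=box; mm=np.zeros_like(m); mm[y0:y1,x0:x1]=m[y0:y1,x0:x1]
    for c in cv2.findContours(mm,cv2.RETR_LIST,cv2.CHAIN_APPROX_NONE)[0]:
        if cv2.contourArea(c)<amin: continue
        P=np.array([onz(d,u,v,z)[:2] for u,v in cv2.convexHull(c)[:,0].astype(float)],np.float32)
        A=np.c_[2*P,np.ones(len(P))]; s=np.linalg.lstsq(A,(P**2).sum(1),rcond=None)[0]; r=np.sqrt(s[2]+s[:2]@s[:2])
        print(name,'lsq',s[:2].round(4),'D',round(2*r,4),'ell',[round(float(v),1) for v in cv2.fitEllipse(c)[0]])
M=lambda b:b.astype(np.uint8)*255
ell(d,M((hsv[...,1]<22)&(hsv[...,2]>150)),(228,160,290,220),.017,300,'small')
ell(d,M(hsv[...,2]<70),(372,190,455,240+28),.060,300,'ring')
ell(d,M(hsv[...,2]>90),(384,198,440,262),.056,800,'floor/ring inside')
ell(d,M((hsv[...,2]<75)),(412,75,465,112),.094,50,'knobdark')
ell(d,M((hsv[...,2]>95)),(430,80,460,107),.094,50,'knobtop')
ell(d,M((hsv[...,1]>110)&(hsv[...,0]>12)&(hsv[...,0]<30)&(hsv[...,2]>80)),(350,150,385,185),.066,20,'brass')
t=load('top0')
for p in ((255+46/4.2,150+301/4.2),(255+661/4.2,150+296/4.2)): print('front corners',onz(t,*p,.01))
for v in range(263,320,3): print(v,im[v,330:376,2].tolist()) if 285<v<312 else None
```

```text
small lsq [ 0.4211 -0.0642] D 0.0516 ell [255.9, 194.3]
ring lsq [ 0.5912 -0.0943] D 0.0597 ell [411.7, 229.7]
ring lsq [ 0.5943 -0.1083] D 0.0969 ell [412.9, 236.5]
floor/ring inside lsq [ 0.594  -0.0955] D 0.0574 ell [412.0, 229.6]
knobdark lsq [0.5913 0.0395] D 0.0137 ell [446.1, 93.9]
knobdark lsq [0.5828 0.038 ] D 0.0289 ell [436.9, 95.8]
knobtop lsq [0.5914 0.0395] D 0.0118 ell [446.2, 93.8]
knobtop lsq [0.5902 0.0411] D 0.0303 ell [442.1, 94.1]
brass lsq [ 0.5365 -0.0262] D 0.013 ell [366.6, 167.6]
front corners [0.52014277 0.05485127 0.01      ]
front corners [ 0.52806133 -0.29794416  0.01      ]
287 [49, 49, 48, 49, 50, 49, 48, 48, 48, 48, 49, 49, 49, 49, 49, 49, 49, 49, 50, 49, 49, 48, 48, 49, 49, 48, 49, 48, 49, 49, 48, 49, 49, 49, 49, 48, 49, 48, 48, 48, 50, 49, 49, 49, 48, 49]
290 [45, 44, 46, 44, 44, 44, 45, 45, 45, 45, 45, 45, 45, 45, 45, 45, 44, 45, 44, 45, 45, 45, 45, 44, 45, 45, 44, 45, 45, 44, 45, 45, 44, 45, 45, 45, 45, 44, 45, 44, 45, 46, 45, 45, 45, 44]
293 [246, 246, 238, 230, 230, 230, 166, 49, 56, 88, 96, 87, 72, 53, 71, 94, 122, 186, 214, 215, 213, 213, 214,
[... 624 characters left out ...]
213, 211, 211, 214, 214, 216, 214, 167, 109, 70, 34, 29, 29, 29, 28, 28, 28, 32, 35, 33, 23, 15, 17, 15, 17]
305 [245, 245, 237, 230, 230, 230, 158, 30, 74, 94, 96, 94, 95, 96, 97, 96, 95, 95, 94, 94, 91, 92, 95, 96, 94, 94, 93, 93, 95, 96, 68, 33, 27, 28, 27, 28, 28, 33, 36, 35, 34, 35, 29, 21, 16, 17]
308 [246, 239, 231, 231, 230, 210, 125, 33, 76, 95, 96, 94, 95, 97, 97, 96, 96, 94, 92, 92, 91, 93, 96, 96, 94, 93, 92, 93, 94, 93, 61, 24, 28, 28, 29, 28, 28, 32, 36, 35, 36, 36, 44, 113, 91, 17]
311 [246, 246, 240, 232, 233, 210, 122, 34, 74, 93, 96, 95, 96, 96, 96, 94, 95, 94, 93, 91, 91, 93, 96, 96, 95, 94, 92, 94, 95, 90, 59, 28, 30, 31, 30, 30, 30, 30, 30, 30, 30, 32, 55, 123, 169, 141]
```

The stage is yawed about +0.022 rad. From the wrist, the seat is (0.594, -0.0955), and the plunger-based figure (0.5936, -0.0954) agrees. The knob is at (0.591, 0.0395) and the dish at (0.421, -0.0643). Going down to the dish with the tips about 9 mm above the worktop, so they clear the ring when seated.

>>> carry_out(
  motion=[
    [[-0.006,0,-0.02],0],
    [[-0.012,0,-0.05],0],
    [[-0.018,0,-0.08],0],
    [[-0.024,0,-0.11],0],
    [[-0.029,0,-0.13],0],
    [[-0.029,0,-0.15],0],
    [[-0.029,0,-0.165],0],
    [[-0.029,0,-0.178],0],
    [[-0.029,0,-0.186],0],
    [[-0.029,0,-0.191],0],
    [[-0.029,0,-0.191],0],
    [[-0.029,0,-0.191],0],
    [[-0.029,0,-0.191],0],
  ],
)

```text
time: 3.8
position: [0.4217, -0.0639, 0.0091]
tool_rot: [-3.141, -0.0, -0.002]
ft_force: [0.1, 1.3, 0.4]
grip_width: 0.999
```

>>> carry_out(
  motion=[
    [[0,0,0],0],
    [[0,0,0],0],
    [[0,0,0],0],
    [[0,0,0],0],
    [[0,0,0],0],
    [[0,0,0],0],
    [[0,0,0],0],
    [[0,0,0],0],
    [[0,0,0],0],
    [[0,0,0],0],
    [[0,0,0],0],
    [[0,0,0],0],
  ],
  grip=1,
  squeeze=12,
)

```text
time: 5.0
position: [0.4211, -0.064, 0.0086]
tool_rot: [3.142, 0.0, 0.0]
ft_force: [-0.2, 0.5, 0.7]
grip_width: 0.604
```

>>> carry_out(
  motion=[
    [[0,0,0.005],0],
    [[0,0,0.015],0],
    [[0,0,0.03],0],
    [[0,0,0.05],0],
    [[0,0,0.075],0],
    [[0,0,0.1],0],
    [[0,0,0.11],0],
    [[0,0,0.11],0],
    [[0,0,0.11],0],
  ],
)

```text
time: 5.9
position: [0.4207, -0.064, 0.118]
tool_rot: [-3.141, -0.0, 0.001]
ft_force: [0.2, 0.0, -0.0]
grip_width: 0.609
```

Run:
```python
from h import *
d=grab('wrist','wrist2'); s=get_state(); print(s['time'],s['position'],s['tool_rot'],s['grip_width']*87)
print('exp dish top centre px',proj(d,s['position']+[0,0,.008]))
im=d['pixels']; cv2.imwrite('pics/c3.png',cv2.resize(im[60:340,120:460],None,fx=2.2,fy=2.1))
```

```text
5.95 [ 0.42023968 -0.06397058  0.11756109] [ 3.14141280e+00  6.66276375e-05 -2.76026504e-03] 52.426998536228936
exp dish top centre px [278.74167356 260.86534736]
```

View pics/c3.png

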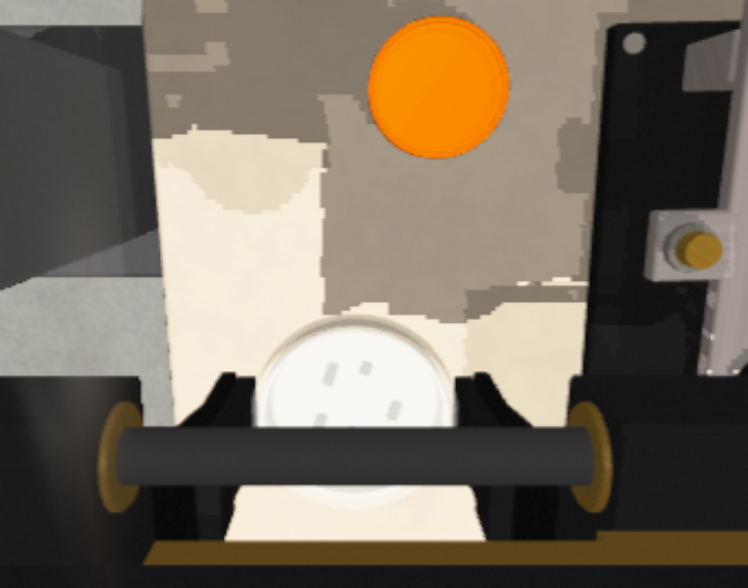

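Dish held level between the pads (opening about 53 mm). Its top rim runs from about crop row 325 to 507, so I'll check for a y offset within the grip.

Run:
```python
from h import *
d=load('wrist2'); p=np.array([.4205,-.064,.118]); im=d['pixels'].astype(int)
top=p+[0,0,.008]
for dy in (-.027,.027): print('top rim',dy,proj(d,top+[0,dy,0]),'skirt bottom',proj(d,top+[0,dy,-.013]))
for u in (262,281,300):
    print(u,'upper',[(v,int(im[v,u].sum()/3)) for v in range(205,222)],'lower',[(v,int(im[v,u].sum()/3)) for v in range(291,308)])
```

```text
top rim -0.027 [279.29107689 303.48309355] skirt bottom [279.41097228 291.95610895]
top rim 0.027 [279.09182743 215.34519933] skirt bottom [279.23584836 209.31761123]
262 upper [(205, 234), (206, 234), (207, 234), (208, 234), (209, 234), (210, 234), (211, 234), (212, 234), (213, 205), (214, 191), (215, 189), (216, 166), (217, 156), (218, 179), (219, 184), (220, 215), (221, 238)] lower [(291, 205), (292, 244), (293, 244), (294, 243), (295, 241), (296, 241), (297, 241), (298, 240), (299, 236), (300, 234), (301, 234), (302, 235), (303, 235), (304, 235), (305, 235), (306, 235), (307, 235)]
281 upper [(205, 149), (206, 231), (207, 235), (208, 235), (209, 218), (210, 193), (211, 182), (212, 158), (213, 156), (214, 157), (215, 196), (216, 220), (217, 237), (218, 242), (219, 246), (220, 246), (221, 246)] lower [(291, 177), (292, 224), (293, 226), (294, 231), (295, 245), (296, 245), (297, 244), (298, 241), (299, 241), (300, 241), (301, 241), (302, 238), (303, 235), (304, 234), (305, 234), (306, 235), (307, 235)]
300 upper [(205, 148), (206, 148), (207, 149), (208, 149), (209, 149), (210, 230), (211, 234), (212, 235), (213, 220), (214, 193), (215, 189), (216, 169), (217, 156), (218, 164), (219, 191), (220, 207), (221, 230)] lower [(291, 206), (292, 243), (293, 243), (294, 240), (295, 241), (296, 240), (297, 241), (298, 236), (299, 230), (300, 233), (301, 233), (302, 234), (303, 234), (304, 233), (305, 233), (306, 234), (307, 233)]
```

The rim rows match prediction to within half a pixel or so, so the dish is centred in the grip to about 1 mm. Moving over the seat and lowering.

>>> carry_out(
  motion=[
    [[0.012,-0.002,0.0],0],
    [[0.035,-0.006,0.0],0],
    [[0.06,-0.011,0.0],0],
    [[0.085,-0.016,0.0],0],
    [[0.11,-0.02,0.0],0],
    [[0.135,-0.025,0.0],0],
    [[0.155,-0.029,0.0],0],
    [[0.168,-0.031,0.0],0],
    [[0.173,-0.0315,0.0],0],
    [[0.173,-0.0315,-0.01],0],
    [[0.173,-0.0315,-0.022],0],
    [[0.173,-0.0315,-0.034],0],
    [[0.173,-0.0315,-0.042],0],
    [[0.173,-0.0315,-0.045],0],
    [[0.173,-0.0315,-0.045],0],
    [[0.173,-0.0315,-0.045],0],
  ],
)

```text
time: 7.55
position: [0.5944, -0.0956, 0.074]
tool_rot: [3.142, 0.0, 0.001]
ft_force: [0.8, -0.4, -0.5]
grip_width: 0.608
```

>>> carry_out(
  motion=[
    [[0,0,-0.002],0],
    [[0,0,-0.004],0],
    [[0,0,-0.006],0],
    [[0,0,-0.008],0],
    [[0,0,-0.0095],0],
    [[0,0,-0.0105],0],
    [[0,0,-0.0105],0],
    [[0,0,-0.0105],0],
  ],
)

```text
time: 8.35
position: [0.5941, -0.0956, 0.0631]
tool_rot: [3.142, -0.0, 0.0]
ft_force: [0.6, 0.1, 0.1]
grip_width: 0.609
```

The dish is down to within about 0.5 mm of the floor with no rim contact force, so it has entered the recess. Release and retreat.

>>> carry_out(
  motion=[
    [[0,0,-0.0005],0],
    [[0,0,-0.0005],0],
    [[0,0,-0.0005],0],
    [[0,0,-0.0005],0],
    [[0,0,-0.0005],0],
    [[0,0,-0.0005],0],
    [[0,0,-0.0005],0],
    [[0,0,-0.0005],0],
  ],
  grip=-1,
)

```text
time: 9.15
position: [0.5941, -0.0955, 0.0626]
tool_rot: [3.142, -0.0, 0.0]
ft_force: [-0.6, -0.3, 0.5]
grip_width: 0.997
```

>>> carry_out(
  motion=[
    [[0,0,0.005],0],
    [[0,0,0.02],0],
    [[0,0,0.045],0],
    [[0,0,0.075],0],
    [[0,0.02,0.095],0],
    [[0,0.05,0.1],0],
    [[-0.001,0.08,0.1],0],
    [[-0.002,0.11,0.1],0],
    [[-0.003,0.13,0.1],0],
    [[-0.003,0.135,0.1],0],
    [[-0.003,0.135,0.1],0],
    [[-0.003,0.135,0.1],0],
  ],
)

```text
time: 10.35
position: [0.5914, 0.0375, 0.1632]
tool_rot: [3.141, -0.003, 0.001]
ft_force: [0.7, 0.6, -0.2]
grip_width: 0.999
```

Run:
```python
from h import *
s=get_state(); print(s['time'],s['position'],s['grip_width'],s['ft_force'])
a=grab('top','top3'); b=grab('side','side3')
A=cv2.resize(a['pixels'][155:230,255:385],None,fx=5.7,fy=5.7,interpolation=cv2.INTER_CUBIC)[:,:740]
B=cv2.resize(b['pixels'][165:260,205:300],None,fx=5.,fy=5.,interpolation=cv2.INTER_CUBIC)
B=B[:170] if 0 else B
cv2.imwrite('pics/c4.png',np.vstack([cv2.resize(A,(500,285)),cv2.resize(B,(500,310))])*1)
for d in(a,b): print('seat px',proj(d,[.594,-.0955,.071]).round(1),'knob',proj(d,[.591,.0395,.094]).round(1))
```

```text
10.35 [0.59136463 0.03749357 0.1631903 ] 0.9987493655224302 [ 0.71629411  0.57714832 -0.23188738]
seat px [330.4 187.8] knob [271.1 186.4]
seat px [248.8 192.9] knob [246.4 221. ]
```

View pics/c4.png

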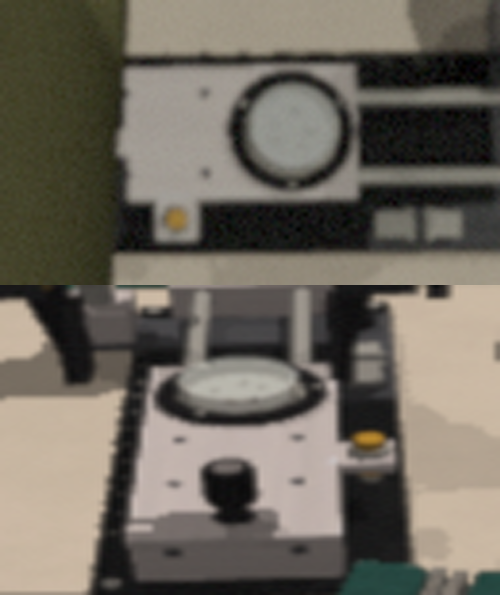

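The crops show the dish flat and concentric inside the black ring in both views, with its top at crop (293,128) in the upper one and (240,380) in the lower. Next is a numeric check of the dish, plus triangulating the notch gap.

Run:
```python
from h import *
t=load('top3'); s=load('side3')
def tri(a,b):
    o1,r1=ray(t,*a); o2,r2=ray(s,*b); k=np.linalg.lstsq(np.c_[r1,-r2],o2-o1,rcond=None)[0]
    p,q=o1+k[0]*r1,o2+k[1]*r2; return ((p+q)/2).round(4),round(float(np.linalg.norm(p-q)),4)
h=cv2.cvtColor(t['pixels'],cv2.COLOR_BGR2HSV); g=cv2.cvtColor(s['pixels'],cv2.COLOR_BGR2GRAY)
print('brass tri',tri((300.2,212.2),(274.6,212.1)))
print('side gap col',[(v,int(g[v,272:277].mean())) for v in range(178,200)])
sg=[(v,g[v,272:277].mean()) for v in range(184,191)]; vg=min(sg,key=lambda x:x[1])[0]; print(vg)
for v in (vg-.5,vg,vg+.5): print('notch gap tri',tri((363.6,213.7),(274.3,v)))
for n,d,box in (('top',t,(316,173,346,203)),('side',s,(236,178,262,206))):
    hh=cv2.cvtColor(d['pixels'],cv2.COLOR_BGR2HSV); x0,y0,x1,y1=box
    m=np.zeros(hh.shape[:2],np.uint8); m[y0:y1,x0:x1]=(hh[y0:y1,x0:x1,2]>80)*255
    c=max(cv2.findContours(m,cv2.RETR_EXTERNAL,cv2.CHAIN_APPROX_NONE)[0],key=cv2.contourArea)
    e=cv2.fitEllipse(cv2.convexHull(c)); q=onz(d,*e[0],.071); print(n,'dish',np.round(e[0]+e[1],1),q.round(4))
```

```text
brass tri (array([ 0.536 , -0.0269,  0.0654]), 0.0022)
side gap col [(178, 37), (179, 50), (180, 58), (181, 66), (182, 94), (183, 122), (184, 134), (185, 126), (186, 99), (187, 83), (188, 106), (189, 120), (190, 121), (191, 121), (192, 121), (193, 117), (194, 94), (195, 62), (196, 44), (197, 38), (198, 40), (199, 39)]
187
notch gap tri (array([ 0.5382, -0.1771,  0.0337]), 0.0032)
notch gap tri (array([ 0.5383, -0.1773,  0.032 ]), 0.0034)
notch gap tri (array([ 0.5385, -0.1776,  0.0304]), 0.0035)
top dish [330.5 188.8  24.2  24.9] [ 0.5916 -0.0957  0.071 ]
side dish [250.4 189.3  28.3  31.5] [ 0.5911 -0.1104  0.071 ]
```

Notch gap at y ≈ -0.1773 and ball at y ≈ -0.0268, so expected travel is about 150 mm. Gripping the knob.

>>> carry_out(
  motion=[
    [[0,0,-0.015],0],
    [[0,0,-0.035],0],
    [[0,0,-0.055],0],
    [[0,0,-0.075],0],
    [[0,0,-0.09],0],
    [[0,0,-0.098],0],
    [[0,0,-0.101],0],
    [[0,0,-0.101],0],
    [[0,0,-0.101],0],
  ],
)

```text
time: 11.35
position: [0.5918, 0.0395, 0.0624]
tool_rot: [-3.141, 0.0, -0.002]
ft_force: [-0.9, 0.4, -0.4]
grip_width: 1.002
```

>>> carry_out(
  motion=[
    [[0,0,0],0],
    [[0,0,0],0],
    [[0,0,0],0],
    [[0,0,0],0],
    [[0,0,0],0],
    [[0,0,0],0],
    [[0,0,0],0],
    [[0,0,0],0],
    [[0,0,0],0],
    [[0,0,0],0],
    [[0,0,0],0],
    [[0,0,0],0],
    [[0,0,0],0],
    [[0,0,0],0],
    [[0,0,0],0],
    [[0,0,0],0],
  ],
  grip=1,
  squeeze=30,
)

```text
time: 12.95
position: [0.5905, 0.0395, 0.0615]
tool_rot: [-3.142, 0.0, 0.002]
ft_force: [-4.9, -0.5, 3.8]
grip_width: 0.22
```

The grip is on the knob (19 mm opening). Slide 110 mm smoothly, stopping before the ramp.

>>> carry_out(
  motion=[
    [[-0.0005,-0.002,0],0],
    [[-0.0005,-0.006,0],0],
    [[-0.0005,-0.012,0],0],
    [[-0.0005,-0.02,0],0],
    [[0,-0.028,0],0],
    [[0,-0.036,0],0],
    [[0,-0.044,0],0],
    [[0.0005,-0.052,0],0],
    [[0.0005,-0.06,0],0],
    [[0.0005,-0.068,0],0],
    [[0.001,-0.076,0],0],
    [[0.001,-0.084,0],0],
    [[0.001,-0.092,0],0],
    [[0.0015,-0.099,0],0],
    [[0.0015,-0.104,0],0],
    [[0.0015,-0.108,0],0],
    [[0.0015,-0.11,0],0],
    [[0.0015,-0.11,0],0],
    [[0.0015,-0.11,0],0],
  ],
)

```text
time: 14.85
position: [0.593, -0.0712, 0.0616]
tool_rot: [3.14, -0.0, 0.002]
ft_force: [3.0, -0.7, -4.3]
grip_width: 0.22
```

Run:
```python
from h import *
s=get_state(); print(s['time'],s['position'],s['ft_force'],s['grip_width'])
```

```text
14.85 [ 0.59299043 -0.07120082  0.06161247] [ 2.99314969 -0.6512714  -4.33022458] 0.21960587313627003
```

>>> carry_out(
  motion=[
    [[0,-0.003,0],0],
    [[0.0005,-0.007,0],0],
    [[0.0005,-0.011,0],0],
    [[0.001,-0.014,0],0],
    [[0.001,-0.016,0],0],
    [[0.001,-0.018,0],0],
    [[0.001,-0.02,0],0],
    [[0.001,-0.02,0],0],
  ],
)

```text
time: 15.65
position: [0.5935, -0.0908, 0.0616]
tool_rot: [3.142, -0.0, -0.0]
ft_force: [0.4, 0.7, -2.1]
grip_width: 0.216
```

>>> carry_out(
  motion=[
    [[0,-0.001,0],0],
    [[0,-0.002,0],0],
    [[0,-0.003,0],0],
    [[0,-0.004,0],0],
  ],
)

```text
time: 16.05
position: [0.5935, -0.0935, 0.0616]
tool_rot: [-3.14, -0.001, 0.001]
ft_force: [0.3, 5.8, -0.5]
grip_width: 0.217
```

>>> carry_out(
  motion=[
    [[0,-0.001,0],0],
    [[0,-0.002,0],0],
    [[0,-0.003,0],0],
    [[0,-0.004,0],0],
  ],
)

```text
time: 16.45
position: [0.5936, -0.0975, 0.0616]
tool_rot: [-3.14, -0.001, 0.0]
ft_force: [-0.9, 5.6, -0.9]
grip_width: 0.218
```

>>> carry_out(
  motion=[
    [[0,-0.001,0],0],
    [[0,-0.002,0],0],
    [[0,-0.003,0],0],
  ],
)

```text
time: 16.75
position: [0.5937, -0.1003, 0.0616]
tool_rot: [-3.14, -0.001, 0.0]
ft_force: [0.3, 5.6, -0.7]
grip_width: 0.216
```

On the ramp at a steady 5.6 N. Continuing in 1 mm steps.

>>> carry_out(
  motion=[
    [[0,-0.001,0],0],
    [[0,-0.002,0],0],
    [[0,-0.002,0],0],
  ],
)

```text
time: 17.05
position: [0.5937, -0.1037, 0.0616]
tool_rot: [3.141, 0.001, 0.001]
ft_force: [-0.9, 1.7, -1.7]
grip_width: 0.217
```

>>> carry_out(
  motion=[
    [[0,-0.001,0],0],
    [[0,-0.001,0],0],
  ],
)

```text
time: 17.25
position: [0.5938, -0.1072, 0.0616]
tool_rot: [3.138, -0.002, 0.002]
ft_force: [2.4, -3.7, -4.3]
grip_width: 0.222
```

>>> carry_out(
  motion=[
    [[0,-0.001,0],0],
    [[0,-0.001,0],0],
  ],
)

```text
time: 17.45
position: [0.5938, -0.1097, 0.0616]
tool_rot: [3.137, -0.004, 0.003]
ft_force: [2.4, -6.2, -5.1]
grip_width: 0.221
```

>>> carry_out(
  motion=[
    [[0,-0.001,0],0],
    [[0,-0.001,0],0],
  ],
)

```text
time: 17.65
position: [0.5939, -0.1097, 0.0616]
tool_rot: [3.138, -0.003, 0.002]
ft_force: [3.6, -4.6, -4.7]
grip_width: 0.215
```

The ball went over the crest at y ≈ -0.1035, and force reversed to -6 N as it was pulled in. I'll advance the command until the force is about zero.

>>> carry_out(
  motion=[
    [[0,-0.001,0],0],
    [[0,-0.001,0],0],
    [[0,-0.001,0],0],
  ],
)

```text
time: 17.95
position: [0.5939, -0.1098, 0.0616]
tool_rot: [3.139, -0.002, 0.002]
ft_force: [3.9, -4.4, -5.3]
grip_width: 0.217
```

>>> carry_out(
  motion=[
    [[0,-0.001,0],0],
    [[0,-0.001,0],0],
    [[0,-0.001,0],0],
  ],
)

```text
time: 18.25
position: [0.5938, -0.1098, 0.0616]
tool_rot: [3.14, -0.001, 0.001]
ft_force: [3.3, -4.1, -6.0]
grip_width: 0.221
```

>>> carry_out(
  motion=[
    [[0,-0.0005,0],0],
    [[0,-0.0005,0],0],
    [[0,-0.0005,0],0],
  ],
)

```text
time: 18.55
position: [0.5939, -0.1098, 0.0616]
tool_rot: [3.141, -0.001, 0.001]
ft_force: [3.7, -3.6, -6.6]
grip_width: 0.218
```

>>> carry_out(
  motion=[
    [[0,-0.0008,0],0],
    [[0,-0.0008,0],0],
    [[0,-0.0008,0],0],
    [[0,-0.0008,0],0],
    [[0,-0.0008,0],0],
  ],
)

```text
time: 19.05
position: [0.5938, -0.1098, 0.0616]
tool_rot: [3.141, 0.0, 0.001]
ft_force: [4.0, -1.9, -4.9]
grip_width: 0.217
```

>>> carry_out(
  motion=[
    [[0,-0.0008,0],0],
    [[0,-0.0008,0],0],
    [[0,-0.0008,0],0],
    [[0,-0.0008,0],0],
    [[0,-0.0008,0],0],
  ],
)

```text
time: 19.55
position: [0.5938, -0.11, 0.0616]
tool_rot: [-3.141, -0.001, -0.001]
ft_force: [4.6, -1.0, -4.7]
grip_width: 0.22
```

Run:
```python
from h import *
s=get_state(); print(s['time'],s['position'],s['ft_force'],s['grip_width'],abs(s['qd']).max())
b=grab('side','side5'); a=grab('top','top5')
h=cv2.cvtColor(b['pixels'],cv2.COLOR_BGR2HSV)
for d,z in((a,.066),(b,.066)): print('pred brass px',proj(d,[.540,-.1773,z]).round(1))
B=cv2.resize(b['pixels'][140:240,205:345],None,fx=4.2,fy=4.2,interpolation=cv2.INTER_CUBIC)
A=cv2.resize(a['pixels'][165:225,290:430],None,fx=4.2,fy=4.2,interpolation=cv2.INTER_CUBIC)[:175]
cv2.imwrite('pics/c5.png',cv2.convertScaleAbs(np.vstack([A,B])[:600],alpha=1.3))
```

```text
19.55 [ 0.59382773 -0.10996616  0.06161818] [ 4.63377862 -1.00092094 -4.69266003] 0.22033047193045968 0.002197163116238292
pred brass px [365.9 211.8]
pred brass px [272.5 175.4]
```

View pics/c5.png

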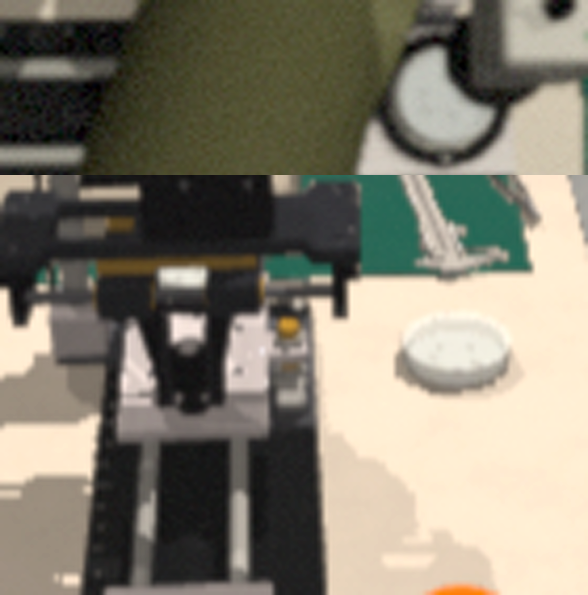

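The plunger is at side pixel (274,176), against a predicted (272.5,175.4) with the ball in the notch. The dish still sits inside its ring under the lens, and the bigger dish is in place. Residual y force is about -1 N and the carriage is at rest. Settle briefly and hand in.

>>> carry_out(
  motion=[
    [[0,-0.0004,0],0],
    [[0,-0.0004,0],0],
    [[0,-0.0004,0],0],
    [[0,-0.0004,0],0],
    [[0,-0.0004,0],0],
    [[0,-0.0004,0],0],
  ],
)

```text
time: 20.25
position: [0.5938, -0.1101, 0.0616]
tool_rot: [-3.141, -0.001, -0.0]
ft_force: [4.7, 2.4, -5.3]
grip_width: 0.22
```

Run:
```python
from h import *
s=get_state(); print(s['time'],s['position'],s['ft_force'],s['grip_width'],abs(s['qd']).max())
print(ticket.close_job())
```

```text
20.25 [ 0.5938375  -0.11010305  0.06160024] [ 4.67356382  2.39324745 -5.27376005] 0.21957492761726766 0.002058442892910817
the job is handed in; nothing more can be done
None
```

I put the smaller dish into the holder and let go. Then I gripped the knob and slid the carriage about 150 mm until the ball dropped into the notch. I handed the job in at 20.3 s, still holding the knob.

**Notch:** The push rose to about 5.6 N on the ramp, then reversed to about -6 N at the drop. After that the knob stayed at y ≈ -0.110 while I brought the command forward. That is within about 1 mm of the roughly 150 mm of travel measured from the images.

**Last readings:** The arm was at rest, the opening on the knob was 19 mm and the side force was 2.4 N. The last picture shows the plunger within about 1.5 px of where it should be over the notch, the small dish in its ring under the lens, and the bigger dish apparently unmoved. I checked the bigger dish by eye only.

**What disagreed:**
- **Dish position:** After release, the side-view fit of the seated dish was about 15 mm off along y, while the top view was within about 2.5 mm of the seat. I put the side-view error down to a poor mask, because the crop showed the dish centred and flat.
- **Grip strain:** About 5 N of sideways and vertical strain stayed in the grip.
- **Last nudge:** My final 0.4 mm step moved the y force from about -1 N to +2.4 N, with the tool moving only about 0.1 mm.

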